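Wedge-lock the keeper of a pot mount in the nicho

ROBOT

A 6-joint arm with a two-finger parallel gripper is mounted at the origin on the work surface. World frame = base frame: x ahead of the robot, y to its left, z up, the work surface at z = 0. Lengths are in m, angles in degrees, forces in N, time in s.
With the tool pointing down it reaches from about 0.4 to 0.825 m from the base axis. Payload 7 kg.
Tool frame: the origin (TCP) lies midway between the tips of the shut fingers; the grasp point (between the pads) lies 19 mm behind it; z points along the fingers, y is the line along which they close (so a half turn about z gives the same grasp; the last joint's range is limited). The gripper opens to 88 mm and grips with 3 to 60 N. Pads are 19 mm wide; open, the fingers measure 130 mm over their backs; the gripper's body (78 mm by 193 mm) begins 47 mm behind the grasp point.
Start: joints at [83.829, 20.546, 0.682, 0, -70.136, -16.507], TCP at [0.26, 0.623, 0.227] pointing down, gripper open.
Joint ranges: [-176.03, 176.03], [-82.01, 121.73], [-58.28, 71.71], [-173.87, 95.51], [-174.79, -0.11], [-173.66, 173.66]. Speed limits (degrees/s): [136.94, 136.94, 172.46, 180, 180, 180].

INTERFACE

Orientations are given as a 3x3 rotation matrix whose columns are the frame's x, y, z axes.
In Python, from workcell import * gives the robot as it stands.
- The arm moves only by the tool arm_command, never from a script. Its argument "motion" is a list of rows, each an object of numbers: "ax", "ay", "az": the turn, a rotation vector about the tool's x, y, z in rad; "dx", "dy", "dz": the shift along the tool's x, y, z in m; "fingers": the finger opening in m, from 0 to 0.0876. In form: [{"ax": .., "ay": .., "az": .., "dx": .., "dy": .., "dz": .., "fingers": ..}, ...]. A call has 1 to 20 rows; each row is the pose to reach, as a shift and turn from the pose commanded when the call began, along the tool's axes at that moment; what a row does not reach only later rows make up. A row lasts 1/10 s, in which the tool goes at most 50 mm and 8.59 degrees, less where a joint would pass 70% of its speed; a pose out of reach is approached as far as the arm can. A call with a gripper value outside its range is refused whole. The fingers move at their own pace and stop on an object; the grip force is fixed at half the most. Time passes only in rows, so rows that repeat a pose let the fingers close. It gives the time, the measured TCP pose, the force, the opening and the grip force at its end, in the units of the state.
- observe(): the state, without advancing time (a new reading comes with each control period).
- read_camera(name): name is "scene" or "top"; returns a dict with "color" (480x640x3 uint8, red, green, blue), "mtx" (3x3 intrinsics, pixels), "D" ([k1, k2, p1, p2, k3] as OpenCV has them; the pictures are not rectified), "rvec" (rotation vector, rad) and "tvec" (3), from world to camera coordinates, as OpenCV has them. Camera axes: x right, y down, z forward; pixel columns grow to the right and rows downward; lengths in m; the calibration is good to about 2 mm. A picture is of the moment at which its call begins. There is no depth.
- finish_job(): hands the job in; it is judged then, once.
The state is a dict: "clock": time; "joint_positions": joint angles; "joint_velocities": joint speeds; "joint_efforts": joint torques, N m; "ee_pos": TCP position; "eef_rot": TCP orientation; "wrist_force": force on the tool from outside, world axes, zero at the start; "moment": the same for the moment, N m; "opening": finger opening in m; "gripper_force": force on a finger pad.
Only numpy, scipy, OpenCV 4.12 (cv2) and the standard library are available. Lean on these libraries where they do the work, as an engineer would, in place of code of your own. Each camera call takes 0.05 s, during which the arm holds its last target. There are 200 camera calls.

TASK

The black pot stands loose on its display mount. Slide the keeper bar up until the pot sits snug between the bar's pad and the two rear pads, without squeezing the clay hard; then push the thumb wedge in along its ramp under the bridge with firm thumb pressure, no hammering, until it jams the bar fast and stays jammed when you let go. Leave the vase, the votive and the figure where they stand.

Things in the scene. Friction and masses are not known exactly. Their poses are not given: they have to be found in the camera images.
- mount: Fixed oak display mount: a board 370 x 150 x 18 mm (x from -190 to +180 mm). Origin on the ledge on its centre line; x along the board to the pot end, y across, z up. The keeper bar slides along x between low guide rails (tops 30 mm above the ledge). A dark wooden bridge, 51 mm along x, 80 mm across y, top 68 mm above the ledge, stands over the bar.
- slot (a point): Point under the middle of the bridge at the bar's top face: mount x = -85, y = 0, 35 mm above the ledge. Across the bar, along y, runs the wedge's slot; its sloping roof is the ramp, 1 in 10, lower towards -y. Hand-made: the roof height is off by up to 0.7 mm either way, so the wedge jams anywhere with its origin between about y = -15 and -1 mm; feel for it.
- stop: Fixed rear stop: two upright cork-faced pads in a V, 62 mm tall, that cradle the pot's belly from the far (+x) side. Origin on the board (18 mm above the ledge) where the pot's axis stands when the pot is fully seated on both pads: mount x = 85 mm, y = 0. Axes as the mount.
- bar: Oak keeper bar, 64 mm wide, top 35 mm above the ledge; slides only along mount x (75 mm, about 2.5 N friction, stays where left). Padded jaw in front, 90 mm wide, 82 mm high. Origin at the foot of the pad's face; it meets the loose pot with a jolt, pushes it on (3 to 6 N) and seats it at mount x = 10 mm: then the push rises fast. About 12 N at the knob seats it; over 18 N on the clay is too much.
- knob (a point): Centre of the bar's upright turned wooden knob, 22 mm across, 24 mm tall (from 45 to 69 mm above the ledge; this point is at 57 mm), on the bar's tail; pinch it from above or push it from behind.
- jaw (a point): Point on the bar's pad face on the centre line, 66 mm above the ledge, level with the pot's widest part.
- wedge: Loose wrought-iron thumb wedge, 0.25 kg, across the bar in the slot: 120 mm long, 24 wide, flat below, 6 mm thick at the thin end (-y), 18 at the thick end (+y). Origin under its middle on the bar; axes near the mount's. Starts slack, 7 to 29 mm short of jamming; slides to -y. First touch jolts; at the jam the push rises within 1 mm: 14 to 20 N locks it (friction holds it); over 28 N overloads it.
- thumb (a point): Middle of the outer end face of the wedge's thumb head, a block 34 mm wide (x), 12 mm long, 20 mm tall (35 to 55 mm above the ledge) at the wedge's thick end; 72 mm from the wedge's origin along its +y. Push here towards the wedge's -y.
- pot: Black micaceous clay pot, loose, about 0.7 kg, 150 mm across at its belly (48 mm above its foot), 116 mm tall, foot 90 mm across. Origin under the foot's centre. It stands on the mount's board, 5 to 11 mm short of its seat.
- vase: White ceramic wedding vase with two spouts and a bridging handle, 120 mm across, 220 mm tall. Origin under its foot. Bystander.
- votive: Amber glass votive holder, 74 mm across, 70 mm tall. Origin under its foot. Bystander.
- figure: Small carved wooden kachina-style figure, 70 mm wide, 158 mm tall. Origin under its base. Bystander.
Mind the look-alikes: they are no part of the job. What is shaped like the wedge but blue or red is not meant.

How it is judged:
By the outcome, as a careful person would: the job done as asked, in the order asked, and still so for the second after the job is handed in, with the robot touching nothing.
It also fails if it takes over 64 s, if anything falls off the work surface, if the arm or the gripper's body presses on something with over 40 N, if the wrist force passes 120 N, or if a joint passes its speed limit or range.

## Working session

There is one attempt and no reset: what is moved stays moved. The work goes in short steps, Python scripts to look and compute and a tool call to move; the robot and the scene stay as the last step left them, time stands still between calls to the robot, and variables do not carry over. Pictures are saved under pics/ and viewed, at most 10 in all, crops included, and the job is handed in when it is done.

Besides the shell and the picture viewer there is one more tool, called after "Emit:" as name(argument=value, ...), one argument or row to a line, values as JSON. arm_command: Moves the arm, as the interface text tells. Its arguments: {"type":"object","properties":{"motion":{"type":"array","items":{"type":"object","properties":{"ax":{"type":"number"},"ay":{"type":"number"},"az":{"type":"number"},"dx":{"type":"number"},"dy":{"type":"number"},"dz":{"type":"number"},"fingers":{"type":"number"}}}}},"required":["motion"]}

```bash
mkdir -p pics; ls
python3 - <<'E'
from workcell import *
import cv2
for n in("scene","top"):
    c=read_camera(n); cv2.imwrite(f"pics/{n}0.png",c["color"][:,:,::-1]); print(n,c["mtx"],c["D"],c["rvec"],c["tvec"])
s=observe(); print(s["ee_pos"],s["eef_rot"],s["wrist_force"],s["opening"],s["clock"])
E
```

```text
pics
scene [[558.29647941   0.         323.44894176]
 [  0.         558.29647941 248.00281901]
 [  0.           0.           1.        ]] [-0.04619211  0.          0.          0.          0.        ] [ 2.25561038  0.56739006 -0.24152754] [-0.52217104 -0.14580603  1.34575511]
top [[435.3343818    0.         319.8731791 ]
 [  0.         435.3343818  237.59674468]
 [  0.           0.           1.        ]] [-0.06940788  0.          0.          0.          0.        ] [ 2.16185317 -2.16610649  0.12484406] [-0.01222878  0.58461316  0.93833873]
[0.26010248 0.62241026 0.22573561] [[ 9.22645544e-01 -3.85648814e-01 -4.38524152e-04]
 [-3.85649040e-01 -9.22644496e-01 -1.39692589e-03]
 [ 1.34120918e-04  1.45798387e-03 -9.99998928e-01]] [-0.26885213  1.13239359 -0.2236492 ] 0.08761795866434766 0.1
```

View pics/scene0.png

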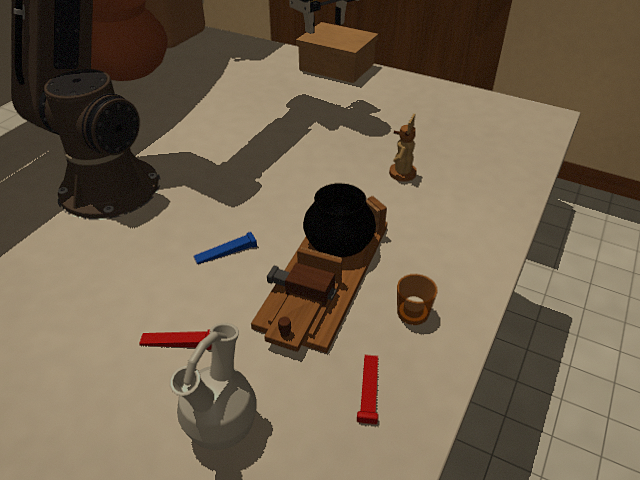

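View pics/top0.png

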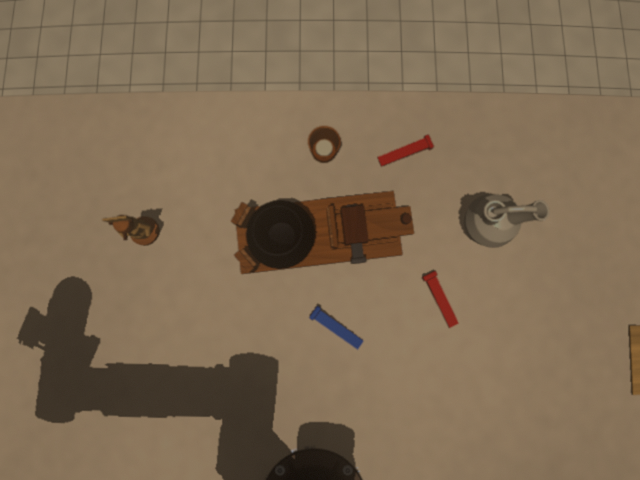

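The iron wedge's grey thumb head is at (358,255) in top and (277,275) in scene. The blue wedge (337,328) and the red ones (405,150) and (440,298) lie loose on the table and are look-alikes. I'll confirm with enlarged crops.

Run:
```python
import cv2
a=cv2.imread("pics/top0.png")[180:285,225:425]; b=cv2.imread("pics/scene0.png")[175:360,240:400]
f=lambda i,k:cv2.convertScaleAbs(cv2.resize(i,None,fx=k,fy=k,interpolation=cv2.INTER_CUBIC),alpha=1.6,beta=10)
cv2.imwrite("pics/tc.png",f(a,4)); cv2.imwrite("pics/sc.png",f(b,3.2))
```

```text
(no output)
```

View pics/tc.png

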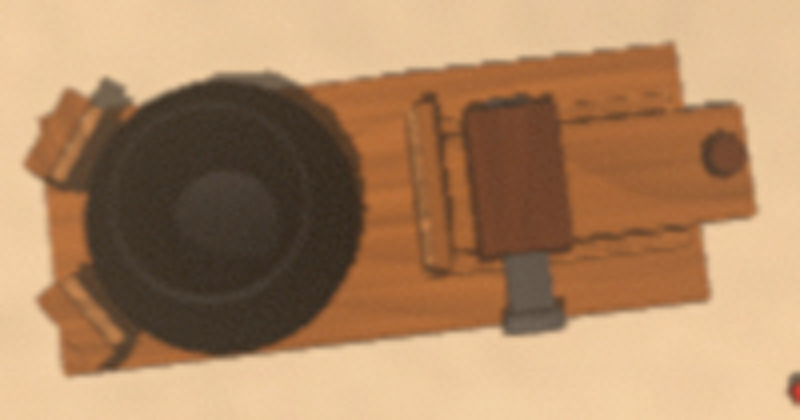

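View pics/sc.png

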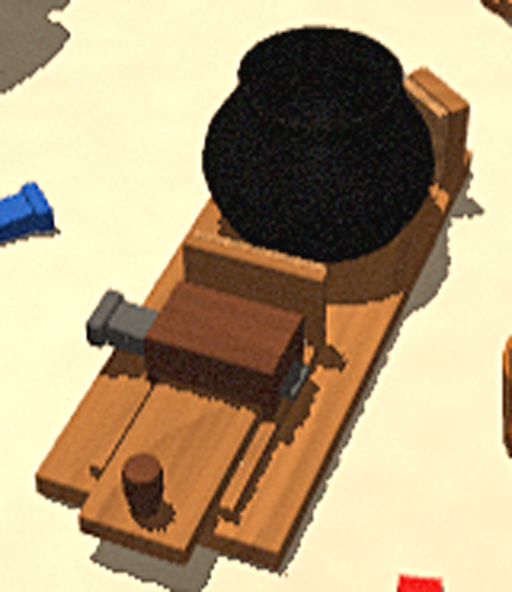

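Crops: the grey iron wedge lies across the bar under the bridge, with its head at crop (534,318), which is top pixel (358,259). The knob top is at crop (724,152). The coloured wedges are loose on the table. Next I fit the mount pose from the corners.

```bash
cat > h.py <<'E'
import cv2, numpy as np, json
from scipy.optimize import least_squares
from workcell import *
def cam(n):
    c=read_camera(n); return c
def proj(c,P): return cv2.projectPoints(np.float64(P).reshape(-1,1,3),c["rvec"],c["tvec"],c["mtx"],np.float64(c["D"]))[0][:,0]
def T(p,q):
    c,s=np.cos(p[3]),np.sin(p[3]); q=np.atleast_2d(q)
    return q@np.array([[c,-s,0],[s,c,0],[0,0,1]]).T+p[:3]
E
python3 - <<'E'
from h import *
t,s=cam("top"),cam("scene")
tf=lambda L:np.array([(225+(u+.5)/4-.5,180+(v+.5)/4-.5) for u,v in L]); sf=lambda L:np.array([(240+u/3.2-.34,175+v/3.2-.34) for u,v in L])
b=.0255
Mt=np.array([(-.19,-.075,.018),(-.19,.075,.018),(.18,.075,.018),(-.085-b,-.04,.068),(-.085-b,.04,.068),(-.085+b,.04,.068),(-.085+b,-.04,.068)])
It=tf([(673,44),(709,298),(66,376),(551,97),(571,249),(480,258),(466,103)])
Ms=np.array([(-.19,.075,.018),(-.19,-.075,.018),(-.085-b,.04,.068),(-.085-b,-.04,.068),(-.085+b,-.04,.068),(-.085+b,.04,.068)])
Is=sf([(37,478),(273,553),(145,338),(276,372),(304,318),(181,284)])
r=lambda p:np.r_[(proj(t,T(p,Mt))-It).ravel(),(proj(s,T(p,Ms))-Is).ravel()]
o=least_squares(r,[.5,.05,0,1.6],loss="soft_l1",x_scale=[.01,.01,.01,.05]); p=o.x
print(p[:3],np.degrees(p[3])); print(r(p).reshape(-1,2).round(1).tolist())
R=np.array([[np.cos(p[3]),-np.sin(p[3]),0],[np.sin(p[3]),np.cos(p[3]),0],[0,0,1]])
# knob top z 69
k=least_squares(lambda q:np.r_[(proj(t,T(p,[q[0],q[1],.069]))-tf([(724,152)])).ravel(),(proj(s,T(p,[q[0],q[1],.069]))-sf([(142,463)])).ravel()],[-.2,0]); print("knob mount",k.x,k.fun,"world",T(p,[k.x[0],k.x[1],.057]))
# wedge head: top outer edge mid z=.055; 
h=least_squares(lambda q:np.r_[(proj(t,T(p,[q[0],q[1],.055]))-tf([(536,331)])).ravel(),(proj(s,T(p,[q[0],q[1]-0,.055]))-sf([(101,307)])).ravel()],[-.085,.08]); print("head mount",h.x,h.fun,"world",T(p,[h.x[0],h.x[1],.045]))
print("campos top",-cv2.Rodrigues(t["rvec"])[0].T@t["tvec"], "joints",observe()["joint_positions"])
json.dump(p.tolist(),open("pose.json","w"))
E
```

```text
[ 0.6002876  -0.00243319 -0.00215866] 96.64530704342138
[[0.2, -0.6], [0.2, 0.3], [-1.4, 0.1], [0.7, 0.8], [0.5, -0.9], [-0.2, -0.4], [-1.3, 2.0], [-0.7, -0.4], [2.3, 0.7], [-0.1, 0.2], [-0.6, 1.5], [0.6, -0.3], [-0.3, -0.8]]
knob mount [-0.19772743  0.00115173] [-0.29447399  0.93085251  0.52385168  0.74090168] world [[ 0.62202515 -0.19896548  0.05484134]]
head mount [-0.08538207  0.08169179] [-0.36395592 -0.48220908 -0.52678912  0.06098845] world [[ 0.52902528 -0.09669521  0.04284134]]
campos top [ 0.47474765 -0.01137564  0.99844224] joints [ 8.38294522e+01  2.05763577e+01  6.53200739e-01 -1.01179335e-02
 -7.01351958e+01 -1.65088879e+01]
```

```bash
cat >> h.py <<'E'
p=np.array(json.load(open("pose.json")))
c_,s_=np.cos(p[3]),np.sin(p[3]); RM=np.array([[c_,-s_,0],[s_,c_,0],[0,0,1]])
def st(goal=None):
    s=observe(); e=np.array(s["ee_pos"]); R=np.array(s["eef_rot"])
    print("t",s["clock"],"mount mm",(1e3*RM.T@(e-p[:3])).round(1),"F mount",(RM.T@s["wrist_force"]).round(2),"open",s["opening"])
    if goal is not None:
        G=np.c_[-RM[:,0],RM[:,1],[0,0,-1]]
        print("shift",(R.T@(T(p,goal)[0]-e)).round(4),"turn",cv2.Rodrigues(R.T@G)[0].ravel().round(4))
E
python3 - <<'E'
from h import *
t,s=cam("top"),cam("scene")
st([-.240,0,.17]); 
# vase foot & neck estimate
for z in(0,.1,.2):
    print("vase dist col", proj(t,T(p,[-.30,0,z])))
E
```

```text
t 0.3 mount mm [660.3 265.5 228.4] F mount [-0.3   0.04  0.06] open 0.0877250994887883
shift [0.6724 0.6549 0.0588] turn [ 4.000e-04 -3.000e-04  1.059e+00]
vase dist col [[442.46257715 217.67033418]]
vase dist col [[455.68886622 210.1850309 ]]
vase dist col [[472.05227521 200.91180509]]
```

Emit:
arm_command(
  motion=[
    {"dx": 0.672,"dy": 0.655,"dz": 0.0,"az": 1.059,"fingers": 0},
    {"dx": 0.672,"dy": 0.655,"dz": 0.0,"az": 1.059,"fingers": 0},
    {"dx": 0.672,"dy": 0.655,"dz": 0.0,"az": 1.059,"fingers": 0},
    {"dx": 0.672,"dy": 0.655,"dz": 0.0,"az": 1.059,"fingers": 0},
    {"dx": 0.672,"dy": 0.655,"dz": 0.0,"az": 1.059,"fingers": 0},
    {"dx": 0.672,"dy": 0.655,"dz": 0.0,"az": 1.059,"fingers": 0},
    {"dx": 0.672,"dy": 0.655,"dz": 0.0,"az": 1.059,"fingers": 0},
    {"dx": 0.672,"dy": 0.655,"dz": 0.0,"az": 1.059,"fingers": 0},
    {"dx": 0.672,"dy": 0.655,"dz": 0.0,"az": 1.059,"fingers": 0},
    {"dx": 0.672,"dy": 0.655,"dz": 0.0,"az": 1.059,"fingers": 0},
    {"dx": 0.672,"dy": 0.655,"dz": 0.0,"az": 1.059,"fingers": 0},
    {"dx": 0.672,"dy": 0.655,"dz": 0.0,"az": 1.059,"fingers": 0},
    {"dx": 0.672,"dy": 0.655,"dz": 0.0,"az": 1.059,"fingers": 0},
    {"dx": 0.672,"dy": 0.655,"dz": 0.0,"az": 1.059,"fingers": 0},
    {"dx": 0.672,"dy": 0.655,"dz": 0.0,"az": 1.059,"fingers": 0},
    {"dx": 0.672,"dy": 0.655,"dz": 0.0,"az": 1.059,"fingers": 0},
    {"dx": 0.672,"dy": 0.655,"dz": 0.0,"az": 1.059,"fingers": 0},
    {"dx": 0.672,"dy": 0.655,"dz": 0.0,"az": 1.059,"fingers": 0},
    {"dx": 0.672,"dy": 0.655,"dz": 0.0,"az": 1.059,"fingers": 0},
    {"dx": 0.672,"dy": 0.655,"dz": 0.0,"az": 1.059,"fingers": 0},
  ],
)

```text
invalid input at $.motion[0]: expected keys ax, ay, az, dx, dy, dz, fingers
```

Run:
```python
from h import *
st([-.240,0,.053])
```

```text
t 0.3 mount mm [660.3 265.5 228.4] F mount [-0.3   0.04  0.06] open 0.0877250994887883
shift [0.6724 0.6548 0.1758] turn [ 4.000e-04 -3.000e-04  1.059e+00]
```

Emit:
arm_command(
  motion=[
    {"ax": 0,"ay": 0,"az": 1.059,"dx": 0.672,"dy": 0.655,"dz": 0,"fingers": 0},
    {"ax": 0,"ay": 0,"az": 1.059,"dx": 0.672,"dy": 0.655,"dz": 0,"fingers": 0},
    {"ax": 0,"ay": 0,"az": 1.059,"dx": 0.672,"dy": 0.655,"dz": 0,"fingers": 0},
    {"ax": 0,"ay": 0,"az": 1.059,"dx": 0.672,"dy": 0.655,"dz": 0,"fingers": 0},
    {"ax": 0,"ay": 0,"az": 1.059,"dx": 0.672,"dy": 0.655,"dz": 0,"fingers": 0},
    {"ax": 0,"ay": 0,"az": 1.059,"dx": 0.672,"dy": 0.655,"dz": 0,"fingers": 0},
    {"ax": 0,"ay": 0,"az": 1.059,"dx": 0.672,"dy": 0.655,"dz": 0,"fingers": 0},
    {"ax": 0,"ay": 0,"az": 1.059,"dx": 0.672,"dy": 0.655,"dz": 0,"fingers": 0},
    {"ax": 0,"ay": 0,"az": 1.059,"dx": 0.672,"dy": 0.655,"dz": 0,"fingers": 0},
    {"ax": 0,"ay": 0,"az": 1.059,"dx": 0.672,"dy": 0.655,"dz": 0,"fingers": 0},
    {"ax": 0,"ay": 0,"az": 1.059,"dx": 0.672,"dy": 0.655,"dz": 0,"fingers": 0},
    {"ax": 0,"ay": 0,"az": 1.059,"dx": 0.672,"dy": 0.655,"dz": 0,"fingers": 0},
    {"ax": 0,"ay": 0,"az": 1.059,"dx": 0.672,"dy": 0.655,"dz": 0,"fingers": 0},
    {"ax": 0,"ay": 0,"az": 1.059,"dx": 0.672,"dy": 0.655,"dz": 0,"fingers": 0},
    {"ax": 0,"ay": 0,"az": 1.059,"dx": 0.672,"dy": 0.655,"dz": 0,"fingers": 0},
    {"ax": 0,"ay": 0,"az": 1.059,"dx": 0.672,"dy": 0.655,"dz": 0,"fingers": 0},
    {"ax": 0,"ay": 0,"az": 1.059,"dx": 0.672,"dy": 0.655,"dz": 0,"fingers": 0},
    {"ax": 0,"ay": 0,"az": 1.059,"dx": 0.672,"dy": 0.655,"dz": 0,"fingers": 0},
    {"ax": 0,"ay": 0,"az": 1.059,"dx": 0.672,"dy": 0.655,"dz": 0,"fingers": 0},
    {"ax": 0,"ay": 0,"az": 1.059,"dx": 0.672,"dy": 0.655,"dz": 0,"fingers": 0},
  ],
)

```text
clock: 2.3
ee_pos: [0.6284, -0.245, 0.225]
eef_rot: [[0.112, -0.994, -0.002], [-0.994, -0.112, -0.001], [0.0, 0.002, -1.0]]
wrist_force: [0.6, 1.2, -0.6]
opening: 0.0006
gripper_force: 0.0
```

Run:
```python
from h import *
st([-.240,0,.053])
```

```text
t 2.3 mount mm [-2.442e+02  1.000e-01  2.271e+02] F mount [ 1.12 -0.77 -0.58] open 0.0005533917374371456
shift [-0.0042 -0.0004  0.1741] turn [ 0.0018 -0.0004 -0.004 ]
```

Emit:
arm_command(
  motion=[
    {"ax": 0.002,"ay": 0,"az": -0.004,"dx": 0.0,"dy": 0,"dz": 0.04,"fingers": 0},
    {"ax": 0.002,"ay": 0,"az": -0.004,"dx": 0.0,"dy": 0,"dz": 0.08,"fingers": 0},
    {"ax": 0.002,"ay": 0,"az": -0.004,"dx": 0.0,"dy": 0,"dz": 0.12,"fingers": 0},
    {"ax": 0.002,"ay": 0,"az": -0.004,"dx": 0.0,"dy": 0,"dz": 0.15,"fingers": 0},
    {"ax": 0.002,"ay": 0,"az": -0.004,"dx": 0.0,"dy": 0,"dz": 0.17,"fingers": 0},
    {"ax": 0.002,"ay": 0,"az": -0.004,"dx": 0.0,"dy": 0,"dz": 0.174,"fingers": 0},
    {"ax": 0.002,"ay": 0,"az": -0.004,"dx": 0.0,"dy": 0,"dz": 0.174,"fingers": 0},
    {"ax": 0.002,"ay": 0,"az": -0.004,"dx": 0.0,"dy": 0,"dz": 0.174,"fingers": 0},
  ],
)

```text
clock: 3.1
ee_pos: [0.6288, -0.2407, 0.0541]
eef_rot: [[0.12, -0.993, 0.004], [-0.993, -0.12, -0.0], [0.001, -0.004, -1.0]]
wrist_force: [-0.1, -0.2, 0.8]
opening: -0.0001
gripper_force: 0.0
```

Run:
```python
from h import *
c=cam("scene"); cv2.imwrite("pics/s1.png",cv2.convertScaleAbs(cv2.resize(c["color"][200:400,180:420,::-1],None,fx=3,fy=3,interpolation=cv2.INTER_CUBIC),alpha=1.5))
st([-.240,0,.053])
```

```text
t 3.15 mount mm [-240.    -0.8   56.5] F mount [-0.16  0.36 -0.14] open 0.000860424349941082
shift [0.     0.0008 0.0035] turn [-0.0045 -0.0008  0.0045]
```

View pics/s1.png

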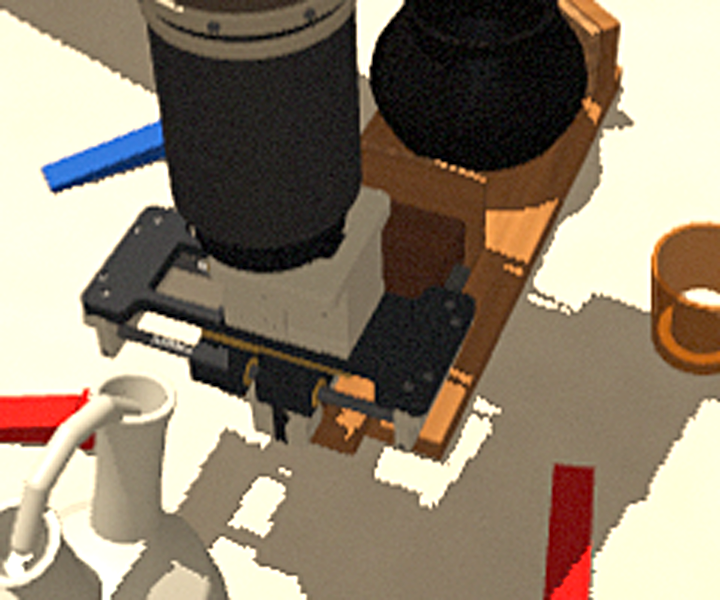

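The tool stands behind the knob and clear of the vase, whose spout is at crop (130,395). I approach gently.

Emit:
arm_command(
  motion=[
    {"ax": -0.003,"ay": 0,"az": 0.004,"dx": -0.005,"dy": 0.0,"dz": 0.003,"fingers": 0},
    {"ax": -0.003,"ay": 0,"az": 0.004,"dx": -0.01,"dy": 0.0,"dz": 0.003,"fingers": 0},
    {"ax": -0.003,"ay": 0,"az": 0.004,"dx": -0.014,"dy": 0.0,"dz": 0.003,"fingers": 0},
    {"ax": -0.003,"ay": 0,"az": 0.004,"dx": -0.016,"dy": 0.0,"dz": 0.003,"fingers": 0},
    {"ax": -0.003,"ay": 0,"az": 0.004,"dx": -0.017,"dy": 0.0,"dz": 0.003,"fingers": 0},
    {"ax": -0.003,"ay": 0,"az": 0.004,"dx": -0.018,"dy": 0.0,"dz": 0.003,"fingers": 0},
    {"ax": -0.003,"ay": 0,"az": 0.004,"dx": -0.019,"dy": 0.0,"dz": 0.003,"fingers": 0},
    {"ax": -0.003,"ay": 0,"az": 0.004,"dx": -0.02,"dy": 0.0,"dz": 0.003,"fingers": 0},
    {"ax": -0.003,"ay": 0,"az": 0.004,"dx": -0.021,"dy": 0.0,"dz": 0.003,"fingers": 0},
    {"ax": -0.003,"ay": 0,"az": 0.004,"dx": -0.022,"dy": 0.0,"dz": 0.003,"fingers": 0},
    {"ax": -0.003,"ay": 0,"az": 0.004,"dx": -0.023,"dy": 0.0,"dz": 0.003,"fingers": 0},
    {"ax": -0.003,"ay": 0,"az": 0.004,"dx": -0.024,"dy": 0.0,"dz": 0.003,"fingers": 0},
    {"ax": -0.003,"ay": 0,"az": 0.004,"dx": -0.025,"dy": 0.0,"dz": 0.003,"fingers": 0},
  ],
)

```text
clock: 4.45
ee_pos: [0.625, -0.2158, 0.0497]
eef_rot: [[0.116, -0.993, -0.001], [-0.993, -0.116, -0.0], [0.0, 0.001, -1.0]]
wrist_force: [1.8, -3.8, 2.0]
opening: 0.0004
gripper_force: 1.8
```

Run:
```python
from h import *
st([-.240,0,.053])
t=cam("top")
# pad face: top front edge at crop (416,105..275) z .082 in the first picture
for x in(-.06,-.05,-.04,-.03,-.02): print(x,[(((q-[225,180])*4)).round(0) for q in proj(t,T(p,[[x,-.04,.082],[x,.04,.082]]))])
for x in (.06,.07,.08,.085): print("pot rim/belly",x,(((proj(t,T(p,[[x-.075,0,.066],[x+.075,0,.066]]))-[225,180])*4)).round(0))
```

```text
t 4.45 mount mm [-2.148e+02  2.000e-01  5.190e+01] F mount [-3.97 -1.33  1.98] open 0.0004086665557047314
shift [ 0.0252 -0.0002 -0.0011] turn [ 0.0006 -0.0002  0.0001]
-0.06 [array([462., 105.]), array([480., 252.])]
-0.05 [array([443., 107.]), array([461., 254.])]
-0.04 [array([425., 109.]), array([443., 257.])]
-0.03 [array([406., 111.]), array([424., 259.])]
-0.02 [array([387., 113.]), array([405., 261.])]
pot rim/belly 0.06 [[387. 192.]
 [112. 224.]]
pot rim/belly 0.07 [[368. 194.]
 [ 93. 226.]]
pot rim/belly 0.08 [[350. 196.]
 [ 75. 229.]]
pot rim/belly 0.085 [[341. 197.]
 [ 66. 230.]]
```

Emit:
arm_command(
  motion=[
    {"ax": 0,"ay": 0,"az": 0,"dx": -0.001,"dy": 0,"dz": 0,"fingers": 0},
    {"ax": 0,"ay": 0,"az": 0,"dx": -0.002,"dy": 0,"dz": 0,"fingers": 0},
    {"ax": 0,"ay": 0,"az": 0,"dx": -0.0035,"dy": 0,"dz": 0,"fingers": 0},
    {"ax": 0,"ay": 0,"az": 0,"dx": -0.005,"dy": 0,"dz": 0,"fingers": 0},
    {"ax": 0,"ay": 0,"az": 0,"dx": -0.0065,"dy": 0,"dz": 0,"fingers": 0},
    {"ax": 0,"ay": 0,"az": 0,"dx": -0.008,"dy": 0,"dz": 0,"fingers": 0},
    {"ax": 0,"ay": 0,"az": 0,"dx": -0.0095,"dy": 0,"dz": 0,"fingers": 0},
    {"ax": 0,"ay": 0,"az": 0,"dx": -0.011,"dy": 0,"dz": 0,"fingers": 0},
    {"ax": 0,"ay": 0,"az": 0,"dx": -0.0125,"dy": 0,"dz": 0,"fingers": 0},
    {"ax": 0,"ay": 0,"az": 0,"dx": -0.014,"dy": 0,"dz": 0,"fingers": 0},
    {"ax": 0,"ay": 0,"az": 0,"dx": -0.0155,"dy": 0,"dz": 0,"fingers": 0},
    {"ax": 0,"ay": 0,"az": 0,"dx": -0.017,"dy": 0,"dz": 0,"fingers": 0},
    {"ax": 0,"ay": 0,"az": 0,"dx": -0.018,"dy": 0,"dz": 0,"fingers": 0},
    {"ax": 0,"ay": 0,"az": 0,"dx": -0.019,"dy": 0,"dz": 0,"fingers": 0},
    {"ax": 0,"ay": 0,"az": 0,"dx": -0.02,"dy": 0,"dz": 0,"fingers": 0},
  ],
)

```text
clock: 6.0
ee_pos: [0.6224, -0.1959, 0.0495]
eef_rot: [[0.116, -0.993, -0.001], [-0.993, -0.116, -0.0], [-0.0, 0.001, -1.0]]
wrist_force: [1.5, -4.1, 2.0]
opening: 0.0005
gripper_force: 1.8
```

Run:
```python
from h import *
st()
```

```text
t 6.0 mount mm [-194.7    0.4   51.7] F mount [-4.28 -1.02  2.01] open 0.0005096334134292004
```

Emit:
arm_command(
  motion=[
    {"ax": 0,"ay": 0,"az": 0,"dx": -0.0007,"dy": 0,"dz": 0,"fingers": 0},
    {"ax": 0,"ay": 0,"az": 0,"dx": -0.0014,"dy": 0,"dz": 0,"fingers": 0},
    {"ax": 0,"ay": 0,"az": 0,"dx": -0.0021,"dy": 0,"dz": 0,"fingers": 0},
    {"ax": 0,"ay": 0,"az": 0,"dx": -0.0028,"dy": 0,"dz": 0,"fingers": 0},
    {"ax": 0,"ay": 0,"az": 0,"dx": -0.0035,"dy": 0,"dz": 0,"fingers": 0},
    {"ax": 0,"ay": 0,"az": 0,"dx": -0.0042,"dy": 0,"dz": 0,"fingers": 0},
    {"ax": 0,"ay": 0,"az": 0,"dx": -0.0049,"dy": 0,"dz": 0,"fingers": 0},
    {"ax": 0,"ay": 0,"az": 0,"dx": -0.0056,"dy": 0,"dz": 0,"fingers": 0},
    {"ax": 0,"ay": 0,"az": 0,"dx": -0.0063,"dy": 0,"dz": 0,"fingers": 0},
    {"ax": 0,"ay": 0,"az": 0,"dx": -0.007,"dy": 0,"dz": 0,"fingers": 0},
  ],
)

```text
clock: 7.0
ee_pos: [0.6218, -0.1899, 0.0497]
eef_rot: [[0.116, -0.993, -0.001], [-0.993, -0.116, -0.001], [0.001, 0.001, -1.0]]
wrist_force: [2.0, -8.3, 0.9]
opening: 0.0004
gripper_force: 4.0
```

Run:
```python
from h import *
c=cam("top"); cv2.imwrite("pics/t1.png",cv2.convertScaleAbs(cv2.resize(c["color"][180:285,225:425,::-1],None,fx=4,fy=4,interpolation=cv2.INTER_CUBIC),alpha=1.6))
st()
```

```text
t 7.05 mount mm [-188.6    0.4   51.8] F mount [-8.8  -0.61  1.8 ] open 0.00043315425750156856
```

View pics/t1.png

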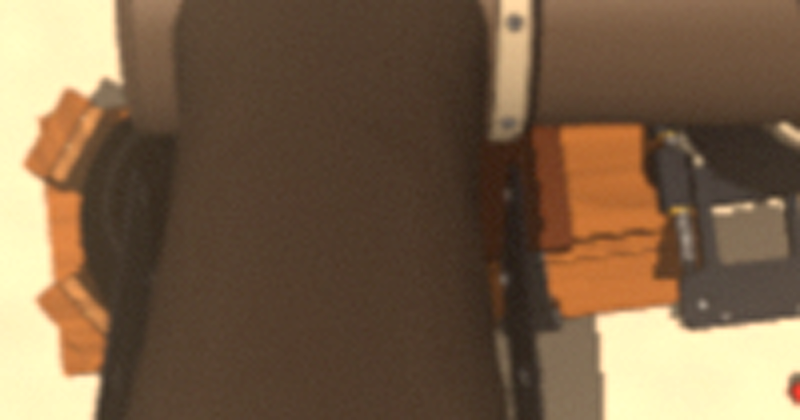

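The arm hides the pot in this picture, so I go by force. The push has risen to about 8 N, which suggests the bar has met the pot. I continue in small steps.

Emit:
arm_command(
  motion=[
    {"ax": 0,"ay": 0,"az": 0,"dx": -0.0004,"dy": 0,"dz": 0,"fingers": 0},
    {"ax": 0,"ay": 0,"az": 0,"dx": -0.0008,"dy": 0,"dz": 0,"fingers": 0},
    {"ax": 0,"ay": 0,"az": 0,"dx": -0.0012,"dy": 0,"dz": 0,"fingers": 0},
    {"ax": 0,"ay": 0,"az": 0,"dx": -0.0015,"dy": 0,"dz": 0,"fingers": 0},
  ],
)

```text
clock: 7.45
ee_pos: [0.6216, -0.1884, 0.0497]
eef_rot: [[0.116, -0.993, -0.001], [-0.993, -0.116, -0.001], [0.001, 0.001, -1.0]]
wrist_force: [1.5, -9.4, 0.4]
opening: 0.0004
gripper_force: 4.0
```

Run:
```python
from h import *
st()
```

```text
t 7.45 mount mm [-187.2    0.4   51.8] F mount [-9.54 -0.43  0.36] open 0.00035195053029336024
```

Emit:
arm_command(
  motion=[
    {"ax": 0,"ay": 0,"az": 0,"dx": -0.0004,"dy": 0,"dz": 0,"fingers": 0},
    {"ax": 0,"ay": 0,"az": 0,"dx": -0.0008,"dy": 0,"dz": 0,"fingers": 0},
    {"ax": 0,"ay": 0,"az": 0,"dx": -0.0012,"dy": 0,"dz": 0,"fingers": 0},
    {"ax": 0,"ay": 0,"az": 0,"dx": -0.0015,"dy": 0,"dz": 0,"fingers": 0},
  ],
)

```text
clock: 7.85
ee_pos: [0.6214, -0.1869, 0.0497]
eef_rot: [[0.116, -0.993, -0.001], [-0.993, -0.116, -0.001], [0.001, 0.001, -1.0]]
wrist_force: [2.2, -8.3, 0.7]
opening: 0.0003
gripper_force: 4.0
```

Emit:
arm_command(
  motion=[
    {"ax": 0,"ay": 0,"az": 0,"dx": -0.0004,"dy": 0,"dz": 0,"fingers": 0},
    {"ax": 0,"ay": 0,"az": 0,"dx": -0.0008,"dy": 0,"dz": 0,"fingers": 0},
    {"ax": 0,"ay": 0,"az": 0,"dx": -0.001,"dy": 0,"dz": 0,"fingers": 0},
  ],
)

```text
clock: 8.15
ee_pos: [0.6214, -0.1861, 0.0497]
eef_rot: [[0.116, -0.993, -0.001], [-0.993, -0.116, -0.001], [0.001, 0.001, -1.0]]
wrist_force: [2.0, -10.2, 0.5]
opening: 0.0003
gripper_force: 4.5
```

Emit:
arm_command(
  motion=[
    {"ax": 0,"ay": 0,"az": 0,"dx": -0.0004,"dy": 0,"dz": 0,"fingers": 0},
    {"ax": 0,"ay": 0,"az": 0,"dx": -0.0008,"dy": 0,"dz": 0,"fingers": 0},
    {"ax": 0,"ay": 0,"az": 0,"dx": -0.001,"dy": 0,"dz": 0,"fingers": 0},
  ],
)

```text
clock: 8.45
ee_pos: [0.6213, -0.1857, 0.0497]
eef_rot: [[0.116, -0.993, -0.001], [-0.993, -0.116, -0.002], [0.002, 0.001, -1.0]]
wrist_force: [3.0, -12.8, -0.1]
opening: 0.0006
gripper_force: 6.0
```

Emit:
arm_command(
  motion=[
    {"ax": 0,"ay": 0,"az": 0,"dx": 0,"dy": 0,"dz": 0,"fingers": 0},
    {"ax": 0,"ay": 0,"az": 0,"dx": 0,"dy": 0,"dz": 0,"fingers": 0},
  ],
)

```text
clock: 8.65
ee_pos: [0.6213, -0.1857, 0.0497]
eef_rot: [[0.116, -0.993, -0.001], [-0.993, -0.116, -0.002], [0.002, 0.001, -1.0]]
wrist_force: [2.6, -12.1, -0.0]
opening: 0.0002
gripper_force: 5.7
```

Run:
```python
from h import *
st()
c=cam("scene"); cv2.imwrite("pics/s2.png",cv2.convertScaleAbs(cv2.resize(c["color"][160:340,250:430,::-1],None,fx=3.3,fy=3.3,interpolation=cv2.INTER_CUBIC),alpha=1.6,beta=25))
```

```text
t 8.65 mount mm [-184.4    0.4   51.9] F mount [-12.28  -1.2   -0.04] open 0.00023279933691692958
```

View pics/s2.png

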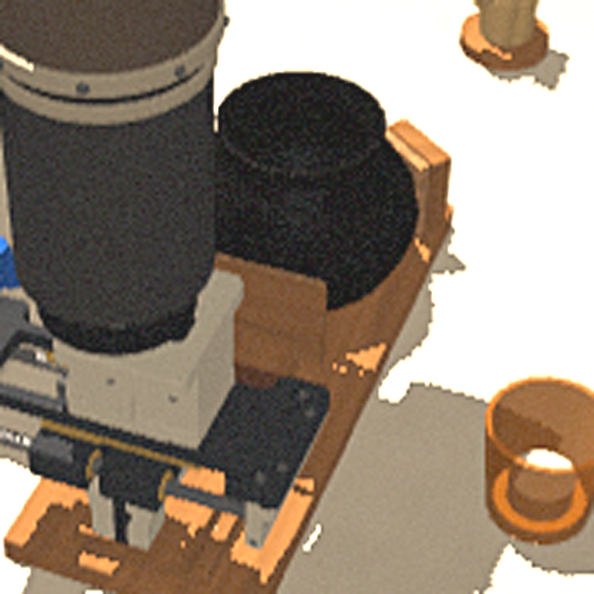

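Run:
```python
from h import *
s=cam("scene"); st()
for x in(-.04,-.03,-.02,-.01,0,.01,.02): print(x,proj(s,T(p,[[x,-.045,.082],[x,.045,.082]])).round(1).tolist())
print("now corner",(250+326/3.3,160+285/3.3),"before",(240+327/3.2,175+266/3.2),(240+190/3.2,175+234/3.2))
```

```text
t 8.75 mount mm [-184.4    0.4   51.8] F mount [-13.24   0.2    0.59] open 0.00032115967263911087
-0.04 [[341.6, 262.3], [297.4, 250.1]]
-0.03 [[343.4, 258.8], [299.5, 246.9]]
-0.02 [[345.2, 255.5], [301.5, 243.6]]
-0.01 [[347.0, 252.1], [303.5, 240.4]]
0 [[348.7, 248.8], [305.5, 237.3]]
0.01 [[350.5, 245.6], [307.5, 234.2]]
0.02 [[352.2, 242.4], [309.4, 231.1]]
now corner (348.7878787878788, 246.36363636363637) before (342.1875, 258.125) (299.375, 248.125)
```

Emit:
arm_command(
  motion=[
    {"ax": 0,"ay": 0,"az": 0,"dx": -0.0002,"dy": 0,"dz": 0,"fingers": 0},
    {"ax": 0,"ay": 0,"az": 0,"dx": -0.0004,"dy": 0,"dz": 0,"fingers": 0},
    {"ax": 0,"ay": 0,"az": 0,"dx": -0.0004,"dy": 0,"dz": 0,"fingers": 0},
  ],
)

```text
clock: 9.05
ee_pos: [0.6213, -0.1856, 0.0497]
eef_rot: [[0.116, -0.993, -0.001], [-0.993, -0.116, -0.002], [0.002, 0.001, -1.0]]
wrist_force: [3.3, -14.0, 0.6]
opening: 0.0004
gripper_force: 6.3
```

Run:
```python
from h import *
st()
```

```text
t 9.05 mount mm [-184.3    0.3   51.9] F mount [-14.28  -1.63   0.63] open 0.00039651707957570127
```

Emit:
arm_command(
  motion=[
    {"ax": 0,"ay": 0,"az": 0,"dx": 0.003,"dy": 0,"dz": 0,"fingers": 0},
    {"ax": 0,"ay": 0,"az": 0,"dx": 0.008,"dy": 0,"dz": 0,"fingers": 0},
    {"ax": 0,"ay": 0,"az": 0,"dx": 0.02,"dy": 0,"dz": 0,"fingers": 0},
    {"ax": 0,"ay": 0,"az": 0,"dx": 0.025,"dy": 0,"dz": -0.03,"fingers": 0},
    {"ax": 0,"ay": 0,"az": 0,"dx": 0.025,"dy": 0,"dz": -0.07,"fingers": 0},
    {"ax": 0,"ay": 0,"az": 0,"dx": 0.01,"dy": 0.03,"dz": -0.08,"fingers": 0},
    {"ax": 0,"ay": 0,"az": 0,"dx": -0.02,"dy": 0.06,"dz": -0.08,"fingers": 0},
    {"ax": 0,"ay": 0,"az": 0,"dx": -0.05,"dy": 0.09,"dz": -0.08,"fingers": 0},
    {"ax": 0,"ay": 0,"az": 0,"dx": -0.08,"dy": 0.12,"dz": -0.08,"fingers": 0},
    {"ax": 0,"ay": 0,"az": 0,"dx": -0.097,"dy": 0.129,"dz": -0.08,"fingers": 0},
    {"ax": 0,"ay": 0,"az": 0,"dx": -0.097,"dy": 0.129,"dz": -0.08,"fingers": 0},
  ],
)

```text
clock: 10.15
ee_pos: [0.48, -0.101, 0.1301]
eef_rot: [[0.117, -0.993, -0.001], [-0.993, -0.117, 0.001], [-0.001, 0.001, -1.0]]
wrist_force: [0.5, -0.1, -0.2]
opening: 0.0004
gripper_force: 0.0
```

Run:
```python
from h import *
st([-.085,.13,.042])
c=cam("scene"); cv2.imwrite("pics/s3.png",cv2.convertScaleAbs(cv2.resize(c["color"][170:360,220:420,::-1],None,fx=3.15,fy=3.15,interpolation=cv2.INTER_CUBIC),alpha=1.6,beta=25))
```

```text
t 10.15 mount mm [-84.  130.9 132.3] F mount [-0.14 -0.5  -0.22] open 0.0003695891677420426
shift [ 0.0011 -0.0009  0.0903] turn [0.0007 0.0009 0.0016]
```

View pics/s3.png

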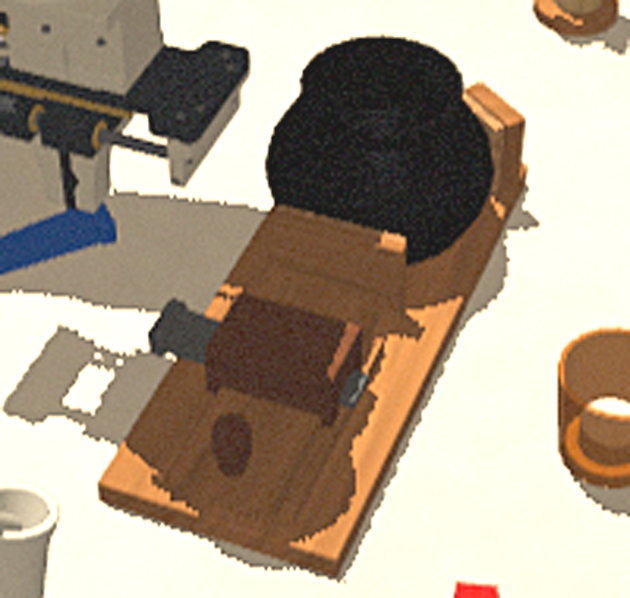

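Emit:
arm_command(
  motion=[
    {"ax": 0,"ay": 0,"az": 0.002,"dx": 0.001,"dy": 0,"dz": 0.04,"fingers": 0},
    {"ax": 0,"ay": 0,"az": 0.002,"dx": 0.001,"dy": 0,"dz": 0.075,"fingers": 0},
    {"ax": 0,"ay": 0,"az": 0.002,"dx": 0.001,"dy": 0,"dz": 0.09,"fingers": 0},
    {"ax": 0,"ay": 0,"az": 0.002,"dx": 0.001,"dy": -0.005,"dz": 0.09,"fingers": 0},
    {"ax": 0,"ay": 0,"az": 0.002,"dx": 0.001,"dy": -0.01,"dz": 0.09,"fingers": 0},
    {"ax": 0,"ay": 0,"az": 0.002,"dx": 0.001,"dy": -0.015,"dz": 0.09,"fingers": 0},
    {"ax": 0,"ay": 0,"az": 0.002,"dx": 0.001,"dy": -0.018,"dz": 0.09,"fingers": 0},
    {"ax": 0,"ay": 0,"az": 0.002,"dx": 0.001,"dy": -0.02,"dz": 0.09,"fingers": 0},
    {"ax": 0,"ay": 0,"az": 0.002,"dx": 0.001,"dy": -0.022,"dz": 0.09,"fingers": 0},
    {"ax": 0,"ay": 0,"az": 0.002,"dx": 0.001,"dy": -0.022,"dz": 0.09,"fingers": 0},
  ],
)

```text
clock: 11.2
ee_pos: [0.504, -0.1006, 0.04]
eef_rot: [[0.114, -0.993, -0.0], [-0.993, -0.114, -0.0], [-0.0, 0.0, -1.0]]
wrist_force: [-0.3, -0.0, -0.3]
opening: 0.0002
gripper_force: 0.0
```

Run:
```python
from h import *
st([-.085,.13,.042])
```

```text
t 11.2 mount mm [-86.4 107.   42.1] F mount [ 0.02  0.32 -0.33] open 0.0002331193498399641
shift [-0.0013  0.023   0.0001] turn [ 0.0004  0.     -0.0019]
```

Emit:
arm_command(
  motion=[
    {"ax": 0,"ay": 0,"az": 0,"dx": -0.001,"dy": -0.0007,"dz": 0,"fingers": 0},
    {"ax": 0,"ay": 0,"az": 0,"dx": -0.001,"dy": -0.0014,"dz": 0,"fingers": 0},
    {"ax": 0,"ay": 0,"az": 0,"dx": -0.001,"dy": -0.0021,"dz": 0,"fingers": 0},
    {"ax": 0,"ay": 0,"az": 0,"dx": -0.001,"dy": -0.0028,"dz": 0,"fingers": 0},
    {"ax": 0,"ay": 0,"az": 0,"dx": -0.001,"dy": -0.0035,"dz": 0,"fingers": 0},
    {"ax": 0,"ay": 0,"az": 0,"dx": -0.001,"dy": -0.0042,"dz": 0,"fingers": 0},
    {"ax": 0,"ay": 0,"az": 0,"dx": -0.001,"dy": -0.0049,"dz": 0,"fingers": 0},
    {"ax": 0,"ay": 0,"az": 0,"dx": -0.001,"dy": -0.0056,"dz": 0,"fingers": 0},
  ],
)

```text
clock: 12.0
ee_pos: [0.5091, -0.099, 0.0396]
eef_rot: [[0.114, -0.994, -0.001], [-0.994, -0.114, -0.0], [-0.0, 0.001, -1.0]]
wrist_force: [-0.0, 0.6, -0.6]
opening: 0.0003
gripper_force: 0.0
```

Emit:
arm_command(
  motion=[
    {"ax": 0,"ay": 0,"az": 0,"dx": 0,"dy": -0.0007,"dz": 0,"fingers": 0},
    {"ax": 0,"ay": 0,"az": 0,"dx": 0,"dy": -0.0014,"dz": 0,"fingers": 0},
    {"ax": 0,"ay": 0,"az": 0,"dx": 0,"dy": -0.0021,"dz": 0,"fingers": 0},
    {"ax": 0,"ay": 0,"az": 0,"dx": 0,"dy": -0.0028,"dz": 0,"fingers": 0},
    {"ax": 0,"ay": 0,"az": 0,"dx": 0,"dy": -0.0035,"dz": 0,"fingers": 0},
    {"ax": 0,"ay": 0,"az": 0,"dx": 0,"dy": -0.0042,"dz": 0,"fingers": 0},
  ],
)

```text
clock: 12.6
ee_pos: [0.513, -0.0987, 0.0396]
eef_rot: [[0.114, -0.994, -0.002], [-0.994, -0.114, -0.0], [0.0, 0.002, -1.0]]
wrist_force: [-1.9, 0.9, 0.7]
opening: 0.0004
gripper_force: 1.0
```

Run:
```python
from h import *
st()
```

```text
t 12.6 mount mm [-85.5  97.8  41.7] F mount [1.06 1.75 0.66] open 0.0003830737708299043
```

Emit:
arm_command(
  motion=[
    {"ax": 0,"ay": 0,"az": 0,"dx": 0,"dy": -0.001,"dz": 0,"fingers": 0},
    {"ax": 0,"ay": 0,"az": 0,"dx": 0,"dy": -0.002,"dz": 0,"fingers": 0},
    {"ax": 0,"ay": 0,"az": 0,"dx": 0,"dy": -0.003,"dz": 0,"fingers": 0},
    {"ax": 0,"ay": 0,"az": 0,"dx": 0,"dy": -0.004,"dz": 0,"fingers": 0},
    {"ax": 0,"ay": 0,"az": 0,"dx": 0,"dy": -0.005,"dz": 0,"fingers": 0},
    {"ax": 0,"ay": 0,"az": 0,"dx": 0,"dy": -0.006,"dz": 0,"fingers": 0},
    {"ax": 0,"ay": 0,"az": 0,"dx": 0,"dy": -0.0065,"dz": 0,"fingers": 0},
  ],
)

```text
clock: 13.3
ee_pos: [0.5198, -0.0978, 0.0397]
eef_rot: [[0.114, -0.994, -0.001], [-0.994, -0.114, -0.0], [0.0, 0.001, -1.0]]
wrist_force: [-2.1, -0.4, 1.7]
opening: 0.0004
gripper_force: 1.2
```

Emit:
arm_command(
  motion=[
    {"ax": 0,"ay": 0,"az": 0,"dx": 0,"dy": -0.0005,"dz": 0,"fingers": 0},
    {"ax": 0,"ay": 0,"az": 0,"dx": 0,"dy": -0.001,"dz": 0,"fingers": 0},
    {"ax": 0,"ay": 0,"az": 0,"dx": 0,"dy": -0.0015,"dz": 0,"fingers": 0},
    {"ax": 0,"ay": 0,"az": 0,"dx": 0,"dy": -0.002,"dz": 0,"fingers": 0},
  ],
)

```text
clock: 13.7
ee_pos: [0.5217, -0.0976, 0.0397]
eef_rot: [[0.114, -0.994, -0.001], [-0.994, -0.114, -0.0], [-0.0, 0.001, -1.0]]
wrist_force: [-3.2, -0.3, 1.0]
opening: 0.0003
gripper_force: 1.2
```

Run:
```python
from h import *
st()
```

```text
t 13.7 mount mm [-85.4  89.1  41.8] F mount [0.07 3.18 0.97] open 0.0002745685014470309
```

Sliding friction only so far, about 2 N. I continue in 1.5 mm steps.

Emit:
arm_command(
  motion=[
    {"ax": 0,"ay": 0,"az": 0,"dx": 0,"dy": -0.0005,"dz": 0,"fingers": 0},
    {"ax": 0,"ay": 0,"az": 0,"dx": 0,"dy": -0.001,"dz": 0,"fingers": 0},
    {"ax": 0,"ay": 0,"az": 0,"dx": 0,"dy": -0.0015,"dz": 0,"fingers": 0},
  ],
)

```text
clock: 14.0
ee_pos: [0.5232, -0.0974, 0.0397]
eef_rot: [[0.114, -0.994, -0.001], [-0.994, -0.114, -0.0], [0.0, 0.001, -1.0]]
wrist_force: [-2.6, 0.1, 1.9]
opening: 0.0005
gripper_force: 1.3
```

Emit:
arm_command(
  motion=[
    {"ax": 0,"ay": 0,"az": 0,"dx": 0,"dy": -0.0005,"dz": 0,"fingers": 0},
    {"ax": 0,"ay": 0,"az": 0,"dx": 0,"dy": -0.001,"dz": 0,"fingers": 0},
    {"ax": 0,"ay": 0,"az": 0,"dx": 0,"dy": -0.0015,"dz": 0,"fingers": 0},
  ],
)

```text
clock: 14.3
ee_pos: [0.5247, -0.0973, 0.0397]
eef_rot: [[0.114, -0.994, -0.001], [-0.994, -0.114, -0.0], [0.0, 0.001, -1.0]]
wrist_force: [-2.2, -0.1, 2.9]
opening: 0.0005
gripper_force: 1.3
```

Emit:
arm_command(
  motion=[
    {"ax": 0,"ay": 0,"az": 0,"dx": 0,"dy": -0.0005,"dz": 0,"fingers": 0},
    {"ax": 0,"ay": 0,"az": 0,"dx": 0,"dy": -0.001,"dz": 0,"fingers": 0},
    {"ax": 0,"ay": 0,"az": 0,"dx": 0,"dy": -0.0015,"dz": 0,"fingers": 0},
  ],
)

```text
clock: 14.6
ee_pos: [0.5262, -0.0971, 0.0397]
eef_rot: [[0.114, -0.994, -0.001], [-0.994, -0.114, -0.0], [0.0, 0.001, -1.0]]
wrist_force: [-2.6, -0.1, 2.3]
opening: 0.0
gripper_force: 1.4
```

Emit:
arm_command(
  motion=[
    {"ax": 0,"ay": 0,"az": 0,"dx": 0,"dy": -0.0005,"dz": 0,"fingers": 0},
    {"ax": 0,"ay": 0,"az": 0,"dx": 0,"dy": -0.001,"dz": 0,"fingers": 0},
    {"ax": 0,"ay": 0,"az": 0,"dx": 0,"dy": -0.0015,"dz": 0,"fingers": 0},
  ],
)

```text
clock: 14.9
ee_pos: [0.5277, -0.0969, 0.0397]
eef_rot: [[0.114, -0.994, -0.001], [-0.994, -0.114, -0.0], [0.0, 0.001, -1.0]]
wrist_force: [-2.4, -0.3, 2.5]
opening: 0.0004
gripper_force: 1.5
```

Emit:
arm_command(
  motion=[
    {"ax": 0,"ay": 0,"az": 0,"dx": 0,"dy": -0.0005,"dz": 0,"fingers": 0},
    {"ax": 0,"ay": 0,"az": 0,"dx": 0,"dy": -0.001,"dz": 0,"fingers": 0},
    {"ax": 0,"ay": 0,"az": 0,"dx": 0,"dy": -0.0015,"dz": 0,"fingers": 0},
  ],
)

```text
clock: 15.2
ee_pos: [0.5292, -0.0967, 0.0396]
eef_rot: [[0.114, -0.994, -0.001], [-0.994, -0.114, -0.0], [-0.0, 0.001, -1.0]]
wrist_force: [-2.0, 1.0, 2.4]
opening: 0.0006
gripper_force: 1.5
```

Emit:
arm_command(
  motion=[
    {"ax": 0,"ay": 0,"az": 0,"dx": 0,"dy": -0.0005,"dz": 0,"fingers": 0},
    {"ax": 0,"ay": 0,"az": 0,"dx": 0,"dy": -0.001,"dz": 0,"fingers": 0},
    {"ax": 0,"ay": 0,"az": 0,"dx": 0,"dy": -0.0015,"dz": 0,"fingers": 0},
  ],
)

```text
clock: 15.5
ee_pos: [0.5307, -0.0966, 0.0396]
eef_rot: [[0.114, -0.994, -0.001], [-0.994, -0.114, -0.0], [-0.0, 0.001, -1.0]]
wrist_force: [-2.5, -0.3, 1.4]
opening: 0.0004
gripper_force: 1.3
```

Emit:
arm_command(
  motion=[
    {"ax": 0,"ay": 0,"az": 0,"dx": 0,"dy": -0.0005,"dz": 0,"fingers": 0},
    {"ax": 0,"ay": 0,"az": 0,"dx": 0,"dy": -0.001,"dz": 0,"fingers": 0},
    {"ax": 0,"ay": 0,"az": 0,"dx": 0,"dy": -0.0015,"dz": 0,"fingers": 0},
  ],
)

```text
clock: 15.8
ee_pos: [0.5322, -0.0964, 0.0396]
eef_rot: [[0.114, -0.994, -0.001], [-0.994, -0.114, -0.0], [0.0, 0.001, -1.0]]
wrist_force: [-2.8, 0.4, 3.2]
opening: 0.0006
gripper_force: 1.5
```

Emit:
arm_command(
  motion=[
    {"ax": 0,"ay": 0,"az": 0,"dx": 0,"dy": -0.0005,"dz": 0,"fingers": 0},
    {"ax": 0,"ay": 0,"az": 0,"dx": 0,"dy": -0.001,"dz": 0,"fingers": 0},
    {"ax": 0,"ay": 0,"az": 0,"dx": 0,"dy": -0.0015,"dz": 0,"fingers": 0},
  ],
)

```text
clock: 16.1
ee_pos: [0.533, -0.0964, 0.0395]
eef_rot: [[0.114, -0.994, -0.002], [-0.994, -0.114, -0.0], [-0.0, 0.002, -1.0]]
wrist_force: [-6.2, -0.4, 5.1]
opening: 0.0004
gripper_force: 3.2
```

The jam begins. Now I press up to about 17 N.

Emit:
arm_command(
  motion=[
    {"ax": 0,"ay": 0,"az": 0,"dx": 0,"dy": -0.0005,"dz": 0,"fingers": 0},
    {"ax": 0,"ay": 0,"az": 0,"dx": 0,"dy": -0.001,"dz": 0,"fingers": 0},
    {"ax": 0,"ay": 0,"az": 0,"dx": 0,"dy": -0.001,"dz": 0,"fingers": 0},
  ],
)

```text
clock: 16.4
ee_pos: [0.533, -0.0964, 0.0394]
eef_rot: [[0.113, -0.994, -0.004], [-0.994, -0.113, -0.0], [-0.0, 0.004, -1.0]]
wrist_force: [-7.8, -0.6, 6.2]
opening: 0.0005
gripper_force: 3.7
```

Run:
```python
from h import *
st()
```

```text
t 16.4 mount mm [-85.6  77.7  41.5] F mount [0.26 7.78 6.21] open 0.0004913774214278178
```

Emit:
arm_command(
  motion=[
    {"ax": 0,"ay": 0,"az": 0,"dx": 0,"dy": -0.0005,"dz": -0.0005,"fingers": 0},
    {"ax": 0,"ay": 0,"az": 0,"dx": 0,"dy": -0.001,"dz": -0.001,"fingers": 0},
    {"ax": 0,"ay": 0,"az": 0,"dx": 0,"dy": -0.0015,"dz": -0.001,"fingers": 0},
    {"ax": 0,"ay": 0,"az": 0,"dx": 0,"dy": -0.0015,"dz": -0.001,"fingers": 0},
  ],
)

```text
clock: 16.8
ee_pos: [0.5331, -0.0964, 0.0395]
eef_rot: [[0.113, -0.994, -0.007], [-0.994, -0.113, -0.0], [-0.0, 0.007, -1.0]]
wrist_force: [-8.4, -0.1, 1.7]
opening: 0.0005
gripper_force: 4.2
```

Run:
```python
from h import *
st()
```

```text
t 16.8 mount mm [-85.5  77.6  41.6] F mount [0.85 8.35 1.74] open 0.0005208651401468724
```

Emit:
arm_command(
  motion=[
    {"ax": 0,"ay": 0,"az": 0,"dx": 0,"dy": -0.0007,"dz": 0,"fingers": 0},
    {"ax": 0,"ay": 0,"az": 0,"dx": 0,"dy": -0.0014,"dz": 0,"fingers": 0},
    {"ax": 0,"ay": 0,"az": 0,"dx": 0,"dy": -0.002,"dz": 0,"fingers": 0},
    {"ax": 0,"ay": 0,"az": 0,"dx": 0,"dy": -0.002,"dz": 0,"fingers": 0},
  ],
)

```text
clock: 17.2
ee_pos: [0.5334, -0.0965, 0.0394]
eef_rot: [[0.113, -0.994, -0.009], [-0.994, -0.113, -0.001], [-0.0, 0.01, -1.0]]
wrist_force: [-13.7, -0.2, 7.0]
opening: 0.0003
gripper_force: 6.8
```

Run:
```python
from h import *
st()
```

```text
t 17.2 mount mm [-85.7  77.3  41.6] F mount [ 1.37 13.66  7.03] open 0.0003160888802867453
```

Emit:
arm_command(
  motion=[
    {"ax": 0,"ay": 0,"az": 0,"dx": 0,"dy": -0.0006,"dz": 0,"fingers": 0},
    {"ax": 0,"ay": 0,"az": 0,"dx": 0,"dy": -0.0012,"dz": 0,"fingers": 0},
    {"ax": 0,"ay": 0,"az": 0,"dx": 0,"dy": -0.0012,"dz": 0,"fingers": 0},
    {"ax": 0,"ay": 0,"az": 0,"dx": 0,"dy": -0.0012,"dz": 0,"fingers": 0},
  ],
)

```text
clock: 17.6
ee_pos: [0.5335, -0.0965, 0.0394]
eef_rot: [[0.112, -0.994, -0.011], [-0.994, -0.112, -0.001], [-0.0, 0.011, -1.0]]
wrist_force: [-16.9, -1.2, 10.8]
opening: 0.0004
gripper_force: 8.4
```

Run:
```python
from h import *
st()
```

```text
t 17.6 mount mm [-85.7  77.2  41.6] F mount [ 0.75 16.89 10.82] open 0.0003642332727466827
```

Emit:
arm_command(
  motion=[
    {"ax": 0,"ay": 0,"az": 0,"dx": 0,"dy": -0.0006,"dz": 0,"fingers": 0},
    {"ax": 0,"ay": 0,"az": 0,"dx": 0,"dy": -0.0006,"dz": 0,"fingers": 0},
    {"ax": 0,"ay": 0,"az": 0,"dx": 0,"dy": -0.0006,"dz": 0,"fingers": 0},
  ],
)

```text
clock: 17.9
ee_pos: [0.5336, -0.0966, 0.0394]
eef_rot: [[0.112, -0.994, -0.012], [-0.994, -0.112, -0.001], [-0.0, 0.012, -1.0]]
wrist_force: [-18.7, -1.3, 12.4]
opening: 0.0001
gripper_force: 9.3
```

Run:
```python
from h import *
st()
```

```text
t 17.9 mount mm [-85.8  77.2  41.6] F mount [ 0.86 18.7  12.35] open 0.0001360313926191801
```

Firm at 18.7 N. I release smoothly and back away.

Emit:
arm_command(
  motion=[
    {"ax": 0,"ay": 0,"az": 0,"dx": 0,"dy": 0.002,"dz": 0,"fingers": 0},
    {"ax": 0,"ay": 0,"az": 0,"dx": 0,"dy": 0.004,"dz": 0,"fingers": 0},
    {"ax": 0,"ay": 0,"az": 0,"dx": 0,"dy": 0.008,"dz": 0,"fingers": 0},
    {"ax": 0,"ay": 0,"az": 0,"dx": 0,"dy": 0.015,"dz": 0,"fingers": 0},
    {"ax": 0,"ay": 0,"az": 0,"dx": 0,"dy": 0.03,"dz": 0,"fingers": 0},
    {"ax": 0,"ay": 0,"az": 0,"dx": 0,"dy": 0.05,"dz": -0.03,"fingers": 0},
    {"ax": 0,"ay": 0,"az": 0,"dx": 0,"dy": 0.06,"dz": -0.08,"fingers": 0},
    {"ax": 0,"ay": 0,"az": 0,"dx": 0,"dy": 0.06,"dz": -0.12,"fingers": 0},
    {"ax": 0,"ay": 0,"az": 0,"dx": 0,"dy": 0.06,"dz": -0.12,"fingers": 0},
  ],
)

```text
clock: 18.8
ee_pos: [0.4844, -0.1021, 0.1672]
eef_rot: [[0.115, -0.993, 0.012], [-0.993, -0.115, 0.001], [0.001, -0.012, -1.0]]
wrist_force: [1.2, 0.9, -1.4]
opening: 0.0006
gripper_force: 0.0
```

Run:
```python
from h import *
st()
c=cam("scene"); cv2.imwrite("pics/s4.png",cv2.convertScaleAbs(cv2.resize(c["color"][170:360,220:420,::-1],None,fx=3.15,fy=3.15,interpolation=cv2.INTER_CUBIC),alpha=1.6,beta=25))
```

```text
t 18.8 mount mm [-85.6 126.7 169.4] F mount [ 0.79 -1.31 -1.37] open 0.0006181918277439857
```

View pics/s4.png

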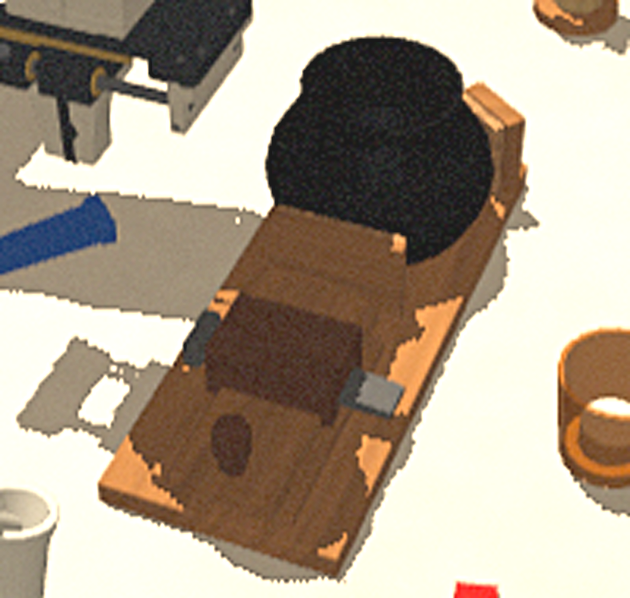

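The wedge is home: its head is at (200,338) and its thin end shows at (372,392). The jaw corner at (405,245) and the pot have not moved, and the tool is clear.

```bash
python3 -c "
from workcell import *
print(finish_job())"
```

```text
the job is handed in; nothing more can be done
None
```

The job is handed in: the pot was seated with about 14 N at the knob and the wedge jammed with about 19 N, and after release the last picture showed bar, pot and wedge staying put; the vase, votive and figure were never touched.

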